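Home a wax tin in its bay, label to the front

TASK

Without ever lifting or tipping it, gently slide the wax tin that stands out on the bench into the empty roller bay until it rests fully home against both rollers. Then roll it round by its edge until the middle of its label faces straight out of the bay's open front, leaving it home and standing still. Push lightly (more than about 18 N dents the thin sheet) and leave the two tins in the other bays and everything else on the bench where they are.

Things in the scene. Friction and masses are not known exactly. Their poses are not given: they have to be found in the camera images.
- tin: The wax tin to put away, the only tin not in a bay: plain upright dark steel cylinder, diameter 100 mm, height 85 mm, part used, 0.3 to 0.6 kg, too wide to grasp, loose on the bench. Origin: centre of its underside; z up. The middle of its label is on its own -x side. A finger pushing it sideways may slip, so watch how far it turns; it stays where it is left.
- tin_label (a point): The middle of the tin's cream paper label (70 degrees wide, dark square in its middle): on the side surface, 50 mm from the axis, 42.5 mm up. A 16 mm wide paper strip runs from it 33 mm over the flat lid, so its direction also shows from above. At first it points sideways or to the back of the bay, over 60 degrees from the bay's front.
- bay: The empty one of three grey bays in a row along y, 150 to 200 mm apart (which is empty varies), fixed, no floor. Origin: on the bench, where the tin's centre is when it touches both rollers. +x points into the bay, -x out of its open front, z up. The near face of the back plate (130 mm wide, 90 mm high) is at x = 63 mm. A tin pressed to +x centres itself between the rollers.
- bay_roller_l (a point): Left one of the bay's two upright white rollers, radius 12 mm, 9 to 79 mm high, turning freely: this point is on its axis, 40 mm above the bench, at x 46, y +41.5 mm in the bay's frame. They let a home tin spin in place when a closed fingertip strokes its front edge sideways, at 55 to 85 mm height, with 7 to 11 N of inward pressure; with less the finger slips on the tin.
- bay_roller_r (a point): The right roller, likewise, at x 46, y -41.5 mm in the bay's frame.
- tin_b: Tin already home in another bay, its label to the front: diameter 84 mm, height 70 mm. Origin: centre of its underside. Leave alone.
- tin_c: Tin already home in the third bay, its label to the front: diameter 90 mm, height 95 mm. Origin: centre of its underside. Leave alone.
- plaster_bowl: Black bowl, 130 mm wide, 60 mm high; origin under its centre. Leave alone.
- mallet: Hammer with a wooden handle, lying; origin under its middle. Leave alone.
- spatula: Modelling spatula, lying; origin under its middle. Leave alone.
- figure: Small brass figure, 120 mm high, 56 mm wide; origin under its centre. Leave alone.
- jar: Glass jar, 60 mm wide, 80 mm high; origin under its centre. Leave alone.
Things that resemble listed ones, but are neither listed nor needed, are in the scene too. What is shaped like the bay but red or yellow is not meant. Leave any purple look-alike of the tin alone.

How it is judged:
By the outcome, as a careful person would: the job done as asked, in the order asked, and still so for the second after the job is handed in, with the robot touching nothing.
It also fails if it takes over 72 s, if anything falls off the work surface, if the arm or the gripper's body presses on something with over 40 N, if the wrist force passes 120 N, or if a joint passes its speed limit or range.

ROBOT

A 6-joint arm with a two-finger parallel gripper is mounted at the origin on the work surface. World frame = base frame: x ahead of the robot, y to its left, z up, the work surface at z = 0. Lengths are in mm, angles in degrees, forces in N, time in s.
With the tool pointing down it reaches from about 300 to 850 mm from the base axis. Payload 4.2 kg.
Tool frame: the origin (TCP) lies at the very end of the fingers, on their centre line; the grasp point (between the pads) lies 19 mm behind it (env.grip_point_offset is the distance from the TCP to the grasp point, in mm); z points along the fingers, y is the line along which they close (so a half turn about z gives the same grasp; the last joint's range is limited). The gripper opens to 91 mm and grips with 3 to 60 N. Pads are 32 mm wide; open, the fingers measure 118 mm over their backs; the gripper's body (76 mm by 178 mm) begins 60 mm behind the grasp point.
Start: joints at [69.672, 18.312, 89.639, -0, 72.044, -1.146], TCP at [188.936, 543.09, 213.976] pointing down, gripper open.
Joint ranges: [-177.97, 177.97], [-48.28, 115.42], [12.27, 149.76], [-77.06, 257.06], [2.81, 150.46], [-146.56, 146.56]. Speed limits (degrees/s): [147.25, 147.25, 180, 180, 180, 180].

INTERFACE

Orientations are given as [roll, pitch, yaw] about the fixed x, y, z axes, in that order (R = Rz(yaw) Ry(pitch) Rx(roll)).
In Python, from workcell import env gives the robot as it stands. The module is installed in compiled form; this text tells all that it offers.
- The arm moves only by the tool arm_command, never from a script. Its argument "rows" is a list of rows, each an object with "delta_pos": the shift along the tool's x, y, z in mm, a list of three; "roll": the turn about the tool's z in units of 5 degrees (1.0 is 5 degrees); "jaw": the opening in per cent of the stroke, from 0 (shut) to 100 (fully open). A call has 1 to 20 rows; each row is the pose to reach, as a shift and turn from the pose commanded when the call began, along the tool's axes at that moment; what a row does not reach only later rows make up. A row lasts 1/12 s, in which the tool goes at most 41.7 mm and 7.16 degrees, less where a joint would pass 70% of its speed; a pose out of reach is approached as far as the arm can. A call with a gripper value outside its range is refused whole. The fingers move at their own pace and stop on an object; "squeeze" is the grip in N (left out, the last holds). Time passes only in rows, so rows that repeat a pose let the fingers close. It gives the time, the measured TCP pose, the force, the opening and the grip force at its end, in the units of the state.
- env.state(): the state, without advancing time (a new reading comes with each control period).
- env.grab_frame(name): name is "side" or "top" or "wrist"; returns a dict with "img" (400x640x3 uint8, blue, green, red), "z_map" (400x640 float32, mm along the optical axis (not along the pixel's ray), 0 where there is no reading), "fov_y" (degrees; the focal length in pixels is half the picture's height over the tangent of half this angle, whatever the lens; pixels are square), "cx", "cy" (the principal point, pixels), "R" (3x3) and "t" (3): a world point X has camera coordinates R X + t; the wrist camera has in their place "T_tool_cam" (4x4, takes a point from camera to tool coordinates, whose origin is the TCP and whose axes are the flange's). Camera axes: x right, y down, z forward; pixel columns grow to the right and rows downward; lengths in mm; the calibration is good to about 2 mm. A picture is of the moment at which its call begins: read the wrist's pose just before it.
- env.job_done(): hands the job in; it is judged then, once.
The state is a dict: "time_s": time; "qpos": joint angles; "qvel": joint speeds; "effort": joint torques, N m; "ee_pos": TCP position; "ee_rot": TCP orientation; "force": force on the tool from outside, world axes, zero at the start; "torque": the same for the moment, N m; "gripper_width": finger opening in mm; "gripper_force": force on a finger pad.
Only numpy, scipy, OpenCV 4.12 (cv2) and the standard library are available. Lean on these libraries where they do the work, as an engineer would, in place of code of your own. Each camera call takes 0.05 s, during which the arm holds its last target. There are 200 camera calls.

## Working session

There is one attempt and no reset: what is moved stays moved. The work goes in short steps, Python scripts to look and compute and a tool call to move; the robot and the scene stay as the last step left them, time stands still between calls to the robot, and variables do not carry over. Pictures are saved under pics/ and viewed, at most 10 in all, crops included, and the job is handed in when it is done.

Besides the shell and the picture viewer there is one more tool, called after "Call:" as name([rows], argument=value, ...), one row to a line, values as JSON. arm_command: Moves the arm, as the interface text tells. Its arguments: {"type":"object","properties":{"rows":{"type":"array"},"squeeze":{"type":"number"}},"required":["rows"]}

```bash
mkdir -p pics; cat > h.py <<'E'
from workcell import env
import numpy as np, cv2
def cloud(f):
    z=f["z_map"]; h,w=z.shape; F=h/2/np.tan(np.radians(f["fov_y"])/2)
    u,v=np.meshgrid(np.arange(w),np.arange(h))
    P=np.stack([(u-f["cx"])/F*z,(v-f["cy"])/F*z,z],-1)
    W=(P-np.array(f["t"]).ravel())@np.array(f["R"])
    W[z<=0]=np.nan
    return W
E
python3 - <<'E'
from h import *
for n in("top","side"):
    f=env.grab_frame(n); cv2.imwrite(f"pics/{n}0.png",f["img"]); np.savez(f"{n}0.npz",W=cloud(f),img=f["img"])
    print(n,f["fov_y"],f["R"],f["t"])
s=env.state();print(s["ee_pos"],s["ee_rot"],s["force"],s["gripper_width"],s["time_s"])
E
```

```text
top 47.58847568116839 [[-0.11465976 -0.99340349 -0.0016287 ]
 [-0.96434714  0.11169938 -0.23991216]
 [ 0.2385115  -0.02593764 -0.97079323]] [  42.83493484  511.0807202  1058.79300574]
side 55.409071616700245 [[ 0.81292658 -0.58228545 -0.009697  ]
 [-0.42074113 -0.57571969 -0.70108754]
 [ 0.40265032  0.57401262 -0.71300928]] [-400.53145799  269.06389667  866.67953258]
[188.78059894 542.65069664 213.22115401] [-1.79910938e+02 -1.43749864e-03  1.60818918e+02] [-0.17564644 -0.59185512  0.34514404] 91.15956698046983 0.1
```

View pics/top0.png

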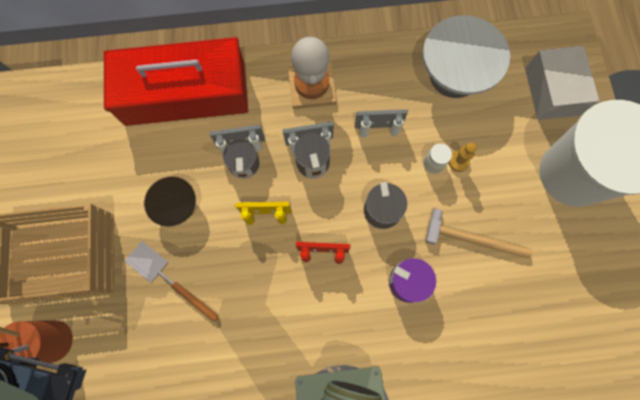

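View pics/side0.png

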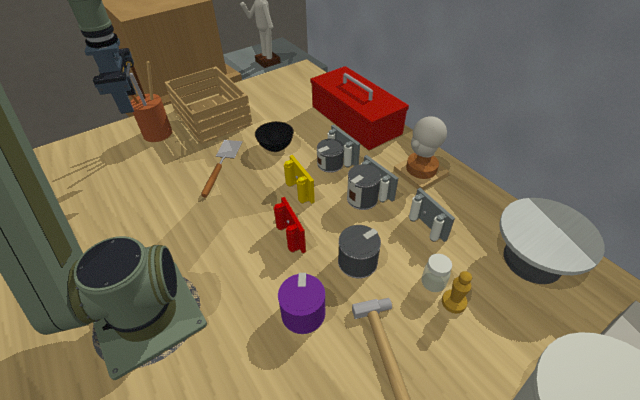

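The top view shows the dark tin at (386,205), with its label strip pointing to the back. The empty grey bay is at (381,122). The full bays are at (240,152) and (310,150), the jar at (438,157), the figure at (462,157), the mallet head at (434,227) and the purple decoy at (413,280). Next I'll measure these.

```bash
python3 - <<'E'
from h import *
d=np.load("top0.npz");W=d["W"];img=d["img"].astype(int)
def reg(u0,u1,v0,v1,zl,zh):
    w=W[v0:v1,u0:u1].reshape(-1,3);c=img[v0:v1,u0:u1].reshape(-1,3)
    m=(w[:,2]>zl)&(w[:,2]<zh);return w[m],c[m]
def circ(w):
    (x,y),r=cv2.minEnclosingCircle(w[:,:2].astype(np.float32));return np.round([x,y,r],1)
for n,a in dict(tin=(355,415,175,235,78,92),tinb=(220,262,138,180,63,77),tinc=(290,335,133,180,88,102),purple=(385,445,250,310,70,120),jar=(422,452,140,175,70,90)).items():
    w,c=reg(*a);print(n,len(w),circ(w),np.median(w,0).round(1))
    br=c.min(1)>130
    if br.sum()>5 and n[:3]=="tin": 
        p=w[br];m=p.mean(0)[:2]-circ(w)[:2];print("  strip",br.sum(),m.round(1),np.degrees(np.arctan2(m[1],m[0])).round(1))
for n,a in dict(empty=(350,412,103,140),b1=(205,268,122,150),c1=(278,338,118,145)).items():
    w,c=reg(*a,84,96) 
    r=cv2.minAreaRect(w[:,:2].astype(np.float32));print(n,len(w),r,cv2.boxPoints(r).round(0).tolist())
w,c=reg(350,412,103,140,70,83);br=c.min(1)>150
p=w[br];
for s in(p[p[:,1]>np.median(p[:,1])],p[p[:,1]<=np.median(p[:,1])]):print("roller",len(s),s.mean(0).round(1))
for n,a in dict(fig=(448,478,140,175,15,140),mal=(424,445,205,246,8,60),malh=(440,532,220,260,8,60)).items():
    w,c=reg(*a);print(n,w.min(0).round(),w.max(0).round())
E
```

```text
tin 1335 [ 482.2 -163.2   51.1] [ 481.  -163.1   85.7]
  strip 96 [33.5 -0.9] -1.5
tinb 906 [659.9 178.   54.4] [650.4 183.2  70.7]
  strip 102 [-29.9   5.7] 169.2
tinc 1044 [643.7   7.1  58.2] [632.2   1.9  95.6]
  strip 99 [-34.9  -7.8] -167.3
purple 1529 [ 293.4 -200.8   51.1] [ 292.2 -199.9   85.5]
jar 357 [ 592.8 -317.2   27.9] [ 590.3 -316.7   79.8]
empty 354 ((703.496337890625, -185.4119873046875), (129.8618621826172, 37.394203186035156), 84.87348937988281) [[679.0, -248.0], [716.0, -252.0], [728.0, -122.0], [691.0, -119.0]]
b1 368 ((698.3118896484375, 185.68505859375), (37.77548599243164, 129.11546325683594), 2.891082763671875) [[676.0, 249.0], [683.0, 120.0], [720.0, 122.0], [714.0, 251.0]]
c1 541 ((671.6134643554688, 2.9827346801757812), (63.15339660644531, 129.7642364501953), 3.0253376960754395) [[637.0, 66.0], [644.0, -63.0], [707.0, -60.0], [700.0, 69.0]]
roller 7 [ 693.3 -134.4   79.9]
roller 7 [ 687.5 -222.6   79.5]
fig [ 563. -409.   15.] [ 615. -332.  122.]
mal [ 378. -313.    8.] [ 465. -259.   33.]
malh [ 317. -515.    8.] [ 435. -297.   31.]
```

```bash
python3 - <<'E'
from h import *
P=[];C=[]
for n in("top","side"):
    d=np.load(n+"0.npz");W=d["W"].reshape(-1,3);c=d["img"].reshape(-1,3).astype(int)
    m=(abs(W[:,0]-690)<60)&(abs(W[:,1]+183)<85)&(W[:,2]>4)&(W[:,2]<100)
    W=W[m];c=c[m];print(n,len(W))
    hi=W[(W[:,2]>83)];lo=W[(W[:,2]<77)&(W[:,2]>12)]
    im=np.zeros((480,640,3),np.uint8)+40
    for p,cc in zip(W,c):
        u=int(320-(p[1]+183)*3.5);v=int(240-(p[0]-690)*3.5); 
        if p[2]>12: cv2.circle(im,(u,v),2,[int(x) for x in cc] if p[2]<83 else (0,200,255),-1)
    P.append(im)
for k in range(-60,61,20):
    for im in P: cv2.line(im,(int(320-k*3.5),0),(int(320-k*3.5),6),(255,255,255),1);cv2.line(im,(0,int(240-k*3.5)),(6,int(240-k*3.5)),(255,255,255),1)
cv2.imwrite("pics/bay.png",cv2.resize(np.hstack(P),(800,300)))
E
```

```text
top 1098
side 1308
```

View pics/bay.png

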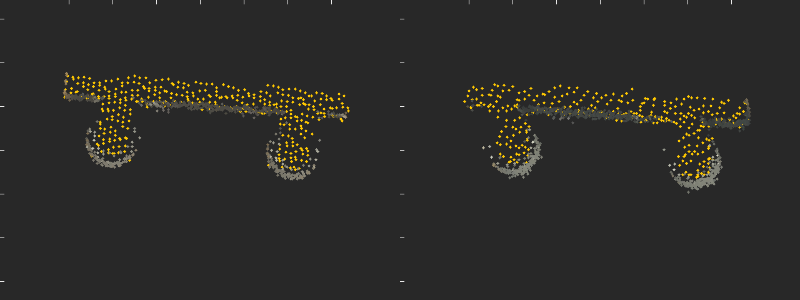

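The fused plan view shows the back plate with two brackets and roller arcs. I'll fit the given bay geometry to it.

```bash
python3 - <<'E'
from h import *
from scipy.optimize import least_squares
for n in("top","side"):
    d=np.load(n+"0.npz");W=d["W"].reshape(-1,3)
    m=(abs(W[:,0]-690)<60)&(abs(W[:,1]+183)<85)&(W[:,2]>14)&(W[:,2]<76);W=W[m][:,:2]
    def res(q):
        c,s=np.cos(q[2]),np.sin(q[2]);l=(W-q[:2])@np.array([[c,-s],[s,c]])
        dl=[np.hypot(l[:,0]-46,l[:,1]-y)-12 for y in(41.5,-41.5)]+[l[:,0]-63]
        D=np.array(dl);return D[abs(D).argmin(0),range(len(l))]
    r=least_squares(res,[637,-177,-.08],loss="soft_l1",f_scale=2)
    print(n,len(W),r.x[:2].round(1),np.degrees(r.x[2]).round(2),np.abs(r.fun).mean().round(2))
d=np.load("side0.npz");W=d["W"].reshape(-1,3)
m=(np.hypot(W[:,0]-482,W[:,1]+163)<65)&(W[:,2]>10)&(W[:,2]<80);w=W[m][:,:2]
r=least_squares(lambda q:np.hypot(*(w-q).T)-50,[482,-163],loss="soft_l1",f_scale=2);print("tin side",r.x,np.abs(r.fun).mean())
d=np.load("top0.npz");W=d["W"].reshape(-1,3)
for xy in((661,187),(643,5)):pass
f=env.grab_frame("wrist");print(np.array(f["T_tool_cam"]).round(3),f["fov_y"])
E
```

```text
top 487 [ 646.9 -181.4] -4.08 0.79
side 741 [ 643.1 -181.1] -3.66 1.04
tin side [ 478.57266173 -163.03458848] 0.5836104672183093
[[ 1.00000e-03 -9.72000e-01 -2.36000e-01  6.56680e+01]
 [ 1.00000e+00  1.00000e-03 -1.00000e-03  2.29000e-01]
 [ 1.00000e-03 -2.36000e-01  9.72000e-01 -1.72527e+02]
 [ 0.00000e+00  0.00000e+00  0.00000e+00  1.00000e+00]] 70.72191025718097
```

```bash
python3 - <<'E'
from h import *
for n in("top","side"):
    W=np.load(n+"0.npz")["W"].reshape(-1,3)
    for y in range(600,-300,-75):
        m=(W[:,0]>130)&(W[:,0]<480)&(W[:,1]<y)&(W[:,1]>y-75)&(W[:,2]>90)
        w=W[m]
        if len(w)>3: print(n,y,len(w),w.min(0).round(),w.max(0).round())
E
```

```text
top 600 1045 [206. 525.  90.] [480. 599. 403.]
top 525 2330 [147. 450. 216.] [225. 525. 427.]
top 450 413 [186. 375. 315.] [208. 450. 606.]
top 375 58 [184. 363. 563.] [188. 375. 589.]
top 75 66 [377.   1.  90.] [411.  65.  95.]
top 0 72 [363. -62.  90.] [402.  -1.  94.]
top -75 5 [ 447. -148.   90.] [ 455. -130.   91.]
top -150 26 [ 263. -220.   90.] [ 477. -157.   93.]
top -225 4 [ 267. -249.   90.] [ 303. -226.   91.]
side 600 982 [144. 525.  90.] [480. 599. 503.]
side 525 2930 [130. 450. 106.] [448. 525. 506.]
side 450 32 [175. 446. 317.] [195. 450. 337.]
side 150 4 [475.  92.  90.] [477. 102.  91.]
side 75 69 [379.   1.  90.] [408.  62.  95.]
side 0 88 [356. -63.  90.] [398.  -1.  94.]
side -150 14 [ 252. -221.   90.] [ 450. -156.   92.]
```

Call:
arm_command([
  {"delta_pos": [-435, -591, 0], "roll": -3.06, "jaw": 66},
  {"delta_pos": [-435, -591, 0], "roll": -3.06, "jaw": 66},
  {"delta_pos": [-435, -591, 0], "roll": -3.06, "jaw": 66},
  {"delta_pos": [-435, -591, 0], "roll": -3.06, "jaw": 66},
  {"delta_pos": [-435, -591, 0], "roll": -3.06, "jaw": 66},
  {"delta_pos": [-435, -591, 0], "roll": -3.06, "jaw": 66},
  {"delta_pos": [-435, -591, 0], "roll": -3.06, "jaw": 66},
  {"delta_pos": [-435, -591, 0], "roll": -3.06, "jaw": 66},
  {"delta_pos": [-435, -591, 0], "roll": -3.06, "jaw": 66},
  {"delta_pos": [-435, -591, 0], "roll": -3.06, "jaw": 66},
  {"delta_pos": [-435, -591, 0], "roll": -3.06, "jaw": 66},
  {"delta_pos": [-435, -591, 0], "roll": -3.06, "jaw": 66},
  {"delta_pos": [-435, -591, 0], "roll": -3.06, "jaw": 66},
  {"delta_pos": [-435, -591, 0], "roll": -3.06, "jaw": 66},
  {"delta_pos": [-435, -591, 0], "roll": -3.06, "jaw": 66},
  {"delta_pos": [-435, -591, 0], "roll": -3.06, "jaw": 66},
  {"delta_pos": [-435, -591, 0], "roll": -3.06, "jaw": 66},
  {"delta_pos": [-435, -591, 0], "roll": -3.06, "jaw": 66},
  {"delta_pos": [-435, -591, 0], "roll": -3.06, "jaw": 66},
  {"delta_pos": [-435, -591, 0], "roll": -3.06, "jaw": 66},
])

```text
time_s: 1.82
ee_pos: [405.3, -158.8, 213.3]
ee_rot: [179.9, -0.1, 176.0]
force: [-1.1, 0.1, -0.3]
gripper_width: 60.3
gripper_force: 0.0
```

```bash
cat >> h.py <<'E'
from scipy.spatial.transform import Rotation as Ro
from scipy.optimize import least_squares
def wrist():
    s=env.state(); f=env.grab_frame("wrist")
    T=np.eye(4);T[:3,:3]=Ro.from_euler("xyz",s["ee_rot"],degrees=True).as_matrix();T[:3,3]=s["ee_pos"]
    T=T@np.array(f["T_tool_cam"]);f["R"]=T[:3,:3].T;f["t"]=-T[:3,:3].T@T[:3,3]
    return f,cloud(f),s
def tinfit(W,img,guess):
    # lid disc (z 80..91): robust circle r=50 on the lid edge, strip direction
    m=(abs(W[...,2]-85)<5)&(np.hypot(W[...,0]-guess[0],W[...,1]-guess[1])<62)
    p=W[m][:,:2];c=img[m].astype(int)
    h=cv2.convexHull(p.astype(np.float32))[:,0]
    r=least_squares(lambda q:np.hypot(*(h-q[:2]).T)-50,guess,loss="soft_l1",f_scale=1)
    br=(c.min(1)>110)&(np.hypot(*(p-r.x).T)<50)&(np.hypot(*(p-r.x).T)>12); st=p[br].mean(0)-r.x
    return r.x.round(1),np.degrees(np.arctan2(st[1],st[0])).round(1),int(br.sum()),len(p),np.median(W[m][:,2]).round(1)
def bayfit(W):
    W=W.reshape(-1,3);m=(abs(W[:,0]-690)<60)&(abs(W[:,1]+183)<85)&(W[:,2]>14)&(W[:,2]<76);W=W[m][:,:2]
    def res(q):
        c,s=np.cos(q[2]),np.sin(q[2]);l=(W-q[:2])@np.array([[c,-s],[s,c]])
        D=np.array([np.hypot(l[:,0]-46,l[:,1]-y)-12 for y in(41.5,-41.5)]+[l[:,0]-63]);return D[abs(D).argmin(0),range(len(l))]
    r=least_squares(res,[645,-181,-.07],loss="soft_l1",f_scale=2)
    return r.x[:2].round(1),np.degrees(r.x[2]).round(2),len(W)
E
python3 - <<'E'
from h import *
f,W,s=wrist();cv2.imwrite("pics/w1.png",f["img"])
print("wrist",tinfit(W,f["img"],[480.5,-163]),bayfit(W))
d=np.load("top0.npz");print("top",tinfit(d["W"],d["img"],[480.5,-163]))
d=np.load("side0.npz");print("side",tinfit(d["W"],d["img"],[480.5,-163]))
E
```

```text
wrist (array([ 479.7, -163.8]), np.float64(0.9), 487, 3262, np.float64(87.0)) (array([ 645., -181.]), np.float64(-4.01), 0)
top (array([ 482.1, -163.7]), np.float64(-0.5), 109, 1308, np.float64(85.6))
side (array([ 477.7, -164. ]), np.float64(-2.3), 81, 1158, np.float64(86.4))
```

View pics/w1.png

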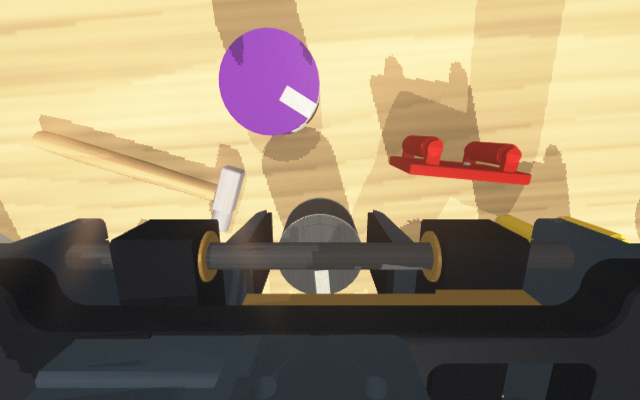

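The wrist view shows the tin lid centred between the open fingers at (320,250), strip pointing away from the robot. The purple decoy is behind at (270,80) and the mallet head at (228,195) is clear. Lowering behind the tin.

Call:
arm_command([
  {"delta_pos": [0, 0, 40], "roll": 0, "jaw": 66},
  {"delta_pos": [0, 0, 80], "roll": 0, "jaw": 66},
  {"delta_pos": [0, 0, 120], "roll": 0, "jaw": 66},
  {"delta_pos": [0, 0, 155], "roll": 0, "jaw": 66},
  {"delta_pos": [0, 0, 180], "roll": 0, "jaw": 66},
  {"delta_pos": [0, 0, 185], "roll": 0, "jaw": 66},
  {"delta_pos": [-4, 0, 185], "roll": 0, "jaw": 66},
  {"delta_pos": [-8, 0, 185], "roll": 0, "jaw": 66},
  {"delta_pos": [-11, 0, 185], "roll": 0, "jaw": 66},
  {"delta_pos": [-14, 0, 185], "roll": 0, "jaw": 66},
  {"delta_pos": [-17, 0, 185], "roll": 0, "jaw": 66},
  {"delta_pos": [-20, 0, 185], "roll": 0, "jaw": 66},
  {"delta_pos": [-23, 0, 185], "roll": 0, "jaw": 66},
  {"delta_pos": [-26, 0, 185], "roll": 0, "jaw": 66},
  {"delta_pos": [-30, 0, 185], "roll": 0, "jaw": 66},
])

```text
time_s: 3.12
ee_pos: [433.8, -159.6, 29.0]
ee_rot: [179.9, -0.2, 176.1]
force: [-7.3, 0.4, 6.0]
gripper_width: 59.9
gripper_force: 3.7
```

```bash
python3 - <<'E'
from h import *
f,W,s=wrist()
print(s["force"],"wrist",tinfit(W,f["img"],[488,-164]))
E
```

```text
[-7.31820974  0.43029921  6.03436945] wrist (array([ 474.8, -162.4]), np.float64(178.2), 87, 880, np.float64(84.6))
```

```bash
python3 - <<'E'
from h import *
for n in("top","side"):
    f=env.grab_frame(n);print(n,tinfit(cloud(f),f["img"],[490,-164]));cv2.imwrite(f"pics/{n}1.png",f["img"])
s=env.state();print(s["ee_pos"],s["force"],s["gripper_force"],s["gripper_width"])
E
```

```text
top (array([ 493.4, -164.3]), np.float64(nan), 0, 142, np.float64(85.1))
side (array([ 487.6, -163.6]), np.float64(1.6), 72, 280, np.float64(86.6))
[ 435.23187878 -159.84081384   28.97336886] [-3.17396966  0.28147748  4.12706703] 2.4188894033432007 59.92474744092605h.py:23: RuntimeWarning: Mean of empty slice.
  br=(c.min(1)>110)&(np.hypot(*(p-r.x).T)<50)&(np.hypot(*(p-r.x).T)>12); st=p[br].mean(0)-r.x
  ret = um.true_divide(
```

View pics/side1.png

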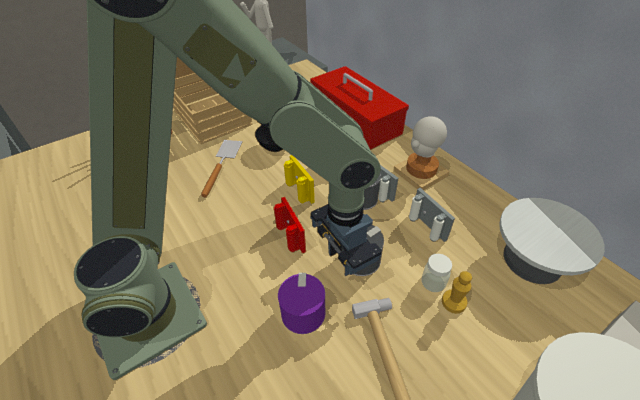

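The side view shows the fingers low behind the tin at (360,250), with the tin upright and everything else clear. Continuing the push.

Call:
arm_command([
  {"delta_pos": [-3, 0, 0], "roll": 0, "jaw": 66},
  {"delta_pos": [-7, 0, 0], "roll": 0, "jaw": 66},
  {"delta_pos": [-11, 0, 0], "roll": 0, "jaw": 66},
  {"delta_pos": [-15, 0, 0], "roll": 0, "jaw": 66},
  {"delta_pos": [-19, -0.5, 0], "roll": 0, "jaw": 66},
  {"delta_pos": [-23, -1, 0], "roll": 0, "jaw": 66},
  {"delta_pos": [-27, -1.5, 0], "roll": 0, "jaw": 66},
  {"delta_pos": [-31, -2, 0], "roll": 0, "jaw": 66},
  {"delta_pos": [-35, -2.5, 0], "roll": 0, "jaw": 66},
  {"delta_pos": [-39, -3, 0], "roll": 0, "jaw": 66},
  {"delta_pos": [-43, -3.5, 0], "roll": 0, "jaw": 66},
  {"delta_pos": [-47, -4, 0], "roll": 0, "jaw": 66},
  {"delta_pos": [-51, -4.5, 0], "roll": 0, "jaw": 66},
  {"delta_pos": [-55, -5, 0], "roll": 0, "jaw": 66},
  {"delta_pos": [-59, -5.5, 0], "roll": 0, "jaw": 66},
  {"delta_pos": [-63, -5.5, 0], "roll": 0, "jaw": 66},
  {"delta_pos": [-67, -5.5, 0], "roll": 0, "jaw": 66},
  {"delta_pos": [-71, -5.5, 0], "roll": 0, "jaw": 66},
  {"delta_pos": [-75, -5.5, 0], "roll": 0, "jaw": 66},
  {"delta_pos": [-79, -5.5, 0], "roll": 0, "jaw": 66},
])

```text
time_s: 4.93
ee_pos: [513.0, -170.6, 28.9]
ee_rot: [180.0, -0.1, 176.1]
force: [-4.7, 0.6, 4.9]
gripper_width: 60.0
gripper_force: 3.4
```

Call:
arm_command([
  {"delta_pos": [-4, 0, 0], "roll": 0, "jaw": 66},
  {"delta_pos": [-8, 0, 0], "roll": 0, "jaw": 66},
  {"delta_pos": [-12, 0, 0], "roll": 0, "jaw": 66},
  {"delta_pos": [-16, -0.5, 0], "roll": 0, "jaw": 66},
  {"delta_pos": [-20, -0.5, 0], "roll": 0, "jaw": 66},
  {"delta_pos": [-24, -1, 0], "roll": 0, "jaw": 66},
  {"delta_pos": [-28, -1, 0], "roll": 0, "jaw": 66},
  {"delta_pos": [-32, -1, 0], "roll": 0, "jaw": 66},
  {"delta_pos": [-36, -1, 0], "roll": 0, "jaw": 66},
  {"delta_pos": [-40, -1, 0], "roll": 0, "jaw": 66},
  {"delta_pos": [-43, -1, 0], "roll": 0, "jaw": 66},
  {"delta_pos": [-46, -1, 0], "roll": 0, "jaw": 66},
  {"delta_pos": [-49, -1, 0], "roll": 0, "jaw": 66},
  {"delta_pos": [-52, -1, 0], "roll": 0, "jaw": 66},
  {"delta_pos": [-55, -1, 0], "roll": 0, "jaw": 66},
  {"delta_pos": [-57, -1, 0], "roll": 0, "jaw": 66},
  {"delta_pos": [-59, -1, 0], "roll": 0, "jaw": 66},
  {"delta_pos": [-61, -1, 0], "roll": 0, "jaw": 66},
  {"delta_pos": [-63, -1, 0], "roll": 0, "jaw": 66},
])

```text
time_s: 6.52
ee_pos: [576.9, -176.1, 28.9]
ee_rot: [180.0, -0.0, 176.1]
force: [-4.4, 0.3, 3.3]
gripper_width: 60.3
gripper_force: 3.0
```

```bash
python3 - <<'E'
from h import *
s=env.state();print(s["ee_pos"],s["force"])
f=env.grab_frame("side");print(tinfit(cloud(f),f["img"],[629,-180]))
s=env.state();print(s["ee_pos"],s["force"])
E
```

```text
[ 576.87887752 -176.09613014   28.88226827] [-4.43605908  0.33178695  3.27209851]
(array([ 631.9, -173.9]), np.float64(-9.6), 31, 135, np.float64(85.8))
[ 577.52214049 -176.21574752   28.90019059] [-3.37105677  0.71477996  2.10548858]
```

Call:
arm_command([
  {"delta_pos": [-1, 0, 0], "roll": 0, "jaw": 66},
  {"delta_pos": [-2, 0, 0], "roll": 0, "jaw": 66},
  {"delta_pos": [-3, 0, 0], "roll": 0, "jaw": 66},
  {"delta_pos": [-4, 0, 0], "roll": 0, "jaw": 66},
  {"delta_pos": [-5, 0, 0], "roll": 0, "jaw": 66},
  {"delta_pos": [-6, 0, 0], "roll": 0, "jaw": 66},
  {"delta_pos": [-7, 0, 0], "roll": 0, "jaw": 66},
  {"delta_pos": [-8, 0, 0], "roll": 0, "jaw": 66},
  {"delta_pos": [-9, 0, 0], "roll": 0, "jaw": 66},
])

```text
time_s: 7.32
ee_pos: [585.9, -176.7, 28.9]
ee_rot: [180.0, 0.0, 176.1]
force: [-4.2, -0.2, 2.0]
gripper_width: 60.1
gripper_force: 2.9
```

Call:
arm_command([
  {"delta_pos": [-0.7, 0, 0], "roll": 0, "jaw": 66},
  {"delta_pos": [-1.3, 0, 0], "roll": 0, "jaw": 66},
])

```text
time_s: 7.48
ee_pos: [587.1, -176.9, 28.9]
ee_rot: [180.0, 0.0, 176.1]
force: [-3.9, -0.8, 2.5]
gripper_width: 60.0
gripper_force: 2.9
```

Call:
arm_command([
  {"delta_pos": [-0.7, 0, 0], "roll": 0, "jaw": 66},
  {"delta_pos": [-1.3, 0, 0], "roll": 0, "jaw": 66},
])

```text
time_s: 7.65
ee_pos: [588.4, -176.9, 28.9]
ee_rot: [180.0, 0.0, 176.1]
force: [-3.8, 0.7, 2.8]
gripper_width: 60.3
gripper_force: 2.8
```

Call:
arm_command([
  {"delta_pos": [-0.7, 0, 0], "roll": 0, "jaw": 66},
  {"delta_pos": [-1.2, 0, 0], "roll": 0, "jaw": 66},
])

```text
time_s: 7.82
ee_pos: [588.6, -177.0, 28.9]
ee_rot: [180.0, -0.1, 176.1]
force: [-7.3, -0.5, 5.4]
gripper_width: 60.0
gripper_force: 4.3
```

Call:
arm_command([
  {"delta_pos": [0, 0, 0], "roll": 0, "jaw": 66},
  {"delta_pos": [-0.4, 0, 0], "roll": 0, "jaw": 66},
  {"delta_pos": [-0.4, 0, 0], "roll": 0, "jaw": 66},
])

```text
time_s: 8.07
ee_pos: [588.6, -177.0, 28.9]
ee_rot: [180.0, -0.2, 176.1]
force: [-6.9, 0.7, 5.4]
gripper_width: 60.2
gripper_force: 4.2
```

```bash
python3 - <<'E'
from h import *
s=env.state();print(s["ee_pos"],s["force"])
for n in("side","top"):
    f=env.grab_frame(n);print(tinfit(cloud(f),f["img"],[644,-181]))
E
```

```text
[ 588.5991591  -176.97250759   28.91559343] [-6.93033352  0.72488238  5.43342549]
(array([ 643.8, -183.9]), np.float64(-2.6), 32, 162, np.float64(86.1))
(array([ 660.8, -184.6]), np.float64(48.8), 9, 88, np.float64(85.2))
```

The tool stopped advancing at a pushing force of about 7 N, at the expected home position, so the tin is home. Backing off, raising, closing the jaws and shifting to the left edge.

Call:
arm_command([
  {"delta_pos": [3, 0, 0], "roll": 0, "jaw": 66},
  {"delta_pos": [10, 0, 0], "roll": 0, "jaw": 66},
  {"delta_pos": [25, 0, 0], "roll": 0, "jaw": 66},
  {"delta_pos": [25, 6, -12], "roll": 0, "jaw": 0},
  {"delta_pos": [25, 12, -24], "roll": 0, "jaw": 0},
  {"delta_pos": [25, 18, -33], "roll": 0, "jaw": 0},
  {"delta_pos": [25, 24, -33], "roll": 0, "jaw": 0},
  {"delta_pos": [25, 24, -33], "roll": 0, "jaw": 0},
  {"delta_pos": [25, 24, -33], "roll": 0, "jaw": 0},
  {"delta_pos": [25, 24, -33], "roll": 0, "jaw": 0},
  {"delta_pos": [25, 24, -33], "roll": 0, "jaw": 0},
])

```text
time_s: 9.08
ee_pos: [566.4, -151.4, 61.4]
ee_rot: [180.0, -0.0, 176.1]
force: [0.4, 0.3, 0.0]
gripper_width: 9.9
gripper_force: 0.0
```

```bash
python3 - <<'E'
from h import *
for n in("side","top"):
    f=env.grab_frame(n);print(tinfit(cloud(f),f["img"],[644,-181]));cv2.imwrite(f"pics/{n}2.png",f["img"])
f,W,s=wrist();print(tinfit(W,f["img"],[644,-181]),s["force"],s["ee_pos"],s["gripper_width"])
cv2.imwrite("pics/w2.png",f["img"])
E
```

```text
(array([ 654.5, -187.1]), np.float64(-11.2), 48, 419, np.float64(86.1))Traceback (most recent call last):
  File "<stdin>", line 3, in <module>
  File "h.py", line 21, in tinfit
    h=cv2.convexHull(p.astype(np.float32))[:,0]
      ~~~~~~~~~~~~~~~~~~~~~~~~~~~~~~~~~~~~^^^^^
TypeError: 'NoneType' object is not subscriptable
```

Call:
arm_command([
  {"delta_pos": [-4, 0, 0], "roll": 0, "jaw": 0},
  {"delta_pos": [-8, 0, 0], "roll": 0, "jaw": 0},
  {"delta_pos": [-11, 0, 0], "roll": 0, "jaw": 0},
  {"delta_pos": [-12, 0, 0], "roll": 0, "jaw": 0},
  {"delta_pos": [-13, 0, 0], "roll": 0, "jaw": 0},
  {"delta_pos": [-14, 0, 0], "roll": 0, "jaw": 0},
])

```text
time_s: 9.68
ee_pos: [580.5, -152.4, 61.8]
ee_rot: [180.0, -0.0, 176.1]
force: [-1.6, -0.0, -0.5]
gripper_width: 0.2
gripper_force: 0.8
```

Call:
arm_command([
  {"delta_pos": [-0.7, 0, 0], "roll": 0, "jaw": 0},
  {"delta_pos": [-1.4, 0, 0], "roll": 0, "jaw": 0},
])

```text
time_s: 9.85
ee_pos: [580.6, -152.4, 61.7]
ee_rot: [180.0, -0.2, 176.1]
force: [-4.7, -1.0, 2.2]
gripper_width: 0.3
gripper_force: 2.2
```

Call:
arm_command([
  {"delta_pos": [-0.6, 0, 0], "roll": 0, "jaw": 0},
  {"delta_pos": [-1.0, 0, 0], "roll": 0, "jaw": 0},
])

```text
time_s: 10.02
ee_pos: [580.9, -152.3, 61.7]
ee_rot: [180.0, -0.3, 176.1]
force: [-6.6, -0.5, 3.5]
gripper_width: 0.2
gripper_force: 3.0
```

Call:
arm_command([
  {"delta_pos": [-0.6, 0, 0], "roll": 0, "jaw": 0},
  {"delta_pos": [-0.3, -2, 0], "roll": 0, "jaw": 0},
  {"delta_pos": [0, -4, 0], "roll": 0, "jaw": 0},
  {"delta_pos": [0.3, -6, 0], "roll": 0, "jaw": 0},
  {"delta_pos": [0.4, -8, 0], "roll": 0, "jaw": 0},
  {"delta_pos": [0.5, -10, 0], "roll": 0, "jaw": 0},
  {"delta_pos": [0.5, -12, 0], "roll": 0, "jaw": 0},
])

```text
time_s: 10.6
ee_pos: [578.7, -162.5, 61.8]
ee_rot: [179.8, -0.4, 176.1]
force: [-7.9, 5.9, 5.9]
gripper_width: 0.6
gripper_force: 4.3
```

```bash
python3 - <<'E'
from h import *
f=env.grab_frame("side")
print(tinfit(cloud(f),f["img"],[644,-181]),env.state()["force"])
f,W,s=wrist();cv2.imwrite("pics/w2.png",f["img"])
E
```

```text
(array([ 654.3, -187.1]), np.float64(-23.9), 30, 208, np.float64(85.4)) [-8.24704515  4.08773724  5.50129383]
```

View pics/w2.png

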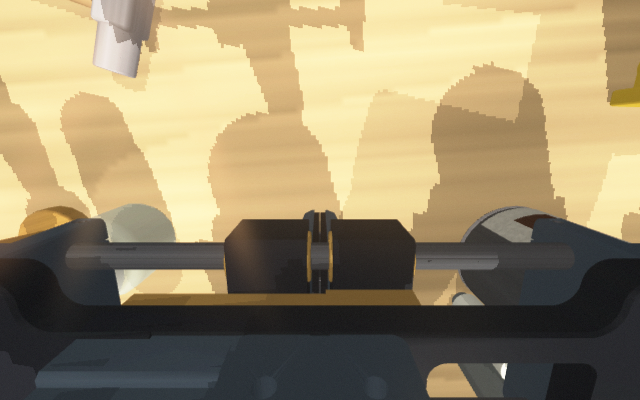

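The wrist view is blocked by the gripper; it shows only the closed fingers at (320,250). I'll use the side camera for the label angle, with the tin's centre fixed at home.

```bash
cat >> h.py <<'E'
def strip(c=(644.6,-181.2),n="side"):
    f=env.grab_frame(n);W=cloud(f);p=W[...,:2]-np.array(c);r=np.hypot(p[...,0],p[...,1])
    m=(abs(W[...,2]-85.5)<4)&(r<50)&(r>14)
    q=p[m];col=f["img"][m].astype(int);br=col.min(1)>max(120,0)
    a=np.degrees(np.arctan2(q[br,1],q[br,0]))
    mu=q[br].mean(0) if br.sum() else np.zeros(2)
    print(n,"lid",m.sum(),"bright",br.sum(),"mean",mu.round(1),"ang",np.degrees(np.arctan2(mu[1],mu[0])).round(1),"pct",np.percentile(a,[10,50,90]).round() if br.sum() else "")
    return f
E
python3 - <<'E'
from h import *
f=strip();cv2.imwrite("pics/s3.png",cv2.resize(f["img"][160:260,360:500],(700,500),interpolation=cv2.INTER_NEAREST))
E
```

```text
side lid 140 bright 16 mean [42.9  9.3] ang 12.2 pct [ 5. 16. 23.]
```

View pics/s3.png

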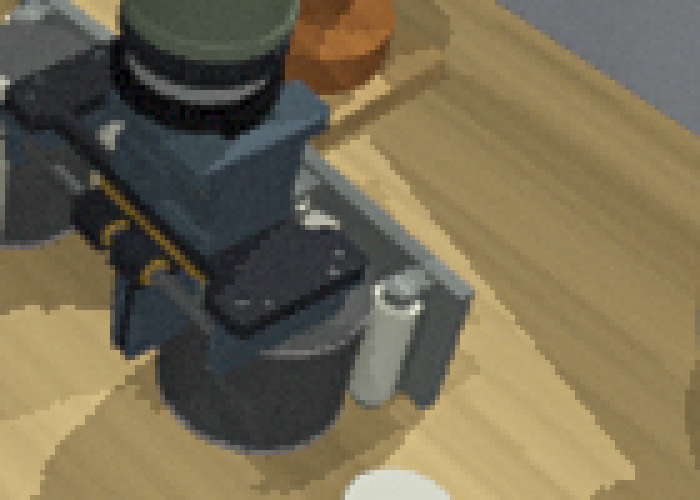

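The crop shows the strip at (318,215) beyond the gripper: the tin turned about 11° with the 10 mm stroke, so it isn't slipping. Continuing.

Call:
arm_command([
  {"delta_pos": [-0.3, -2, 0], "roll": 0, "jaw": 0},
  {"delta_pos": [-0.3, -4, 0], "roll": 0, "jaw": 0},
  {"delta_pos": [-0.3, -6, 0], "roll": 0, "jaw": 0},
  {"delta_pos": [-0.3, -8, 0], "roll": 0, "jaw": 0},
  {"delta_pos": [-0.3, -10, 0], "roll": 0, "jaw": 0},
  {"delta_pos": [-0.3, -12, 0], "roll": 0, "jaw": 0},
  {"delta_pos": [-0.3, -14, 0], "roll": 0, "jaw": 0},
  {"delta_pos": [-0.3, -16, 0], "roll": 0, "jaw": 0},
])

```text
time_s: 11.42
ee_pos: [577.4, -178.7, 61.7]
ee_rot: [179.8, -0.4, 176.1]
force: [-8.5, 4.1, 6.1]
gripper_width: 0.4
gripper_force: 4.5
```

Call:
arm_command([
  {"delta_pos": [0, -2, 0], "roll": 0, "jaw": 0},
  {"delta_pos": [0, -4, 0], "roll": 0, "jaw": 0},
  {"delta_pos": [0, -6, 0], "roll": 0, "jaw": 0},
  {"delta_pos": [0, -8, 0], "roll": 0, "jaw": 0},
  {"delta_pos": [0, -10, 0], "roll": 0, "jaw": 0},
])

```text
time_s: 11.83
ee_pos: [576.7, -188.7, 61.7]
ee_rot: [179.8, -0.4, 176.1]
force: [-8.2, 4.2, 4.8]
gripper_width: -0.0
gripper_force: 4.3
```

Call:
arm_command([
  {"delta_pos": [-0.1, -2, 0], "roll": 0, "jaw": 0},
  {"delta_pos": [-0.2, -4, 0], "roll": 0, "jaw": 0},
  {"delta_pos": [-0.4, -6, 0], "roll": 0, "jaw": 0},
  {"delta_pos": [-0.7, -8, 0], "roll": 0, "jaw": 0},
  {"delta_pos": [-1.0, -10, 0], "roll": 0, "jaw": 0},
])

```text
time_s: 12.25
ee_pos: [577.7, -199.5, 61.6]
ee_rot: [179.9, -0.4, 176.1]
force: [-6.4, 1.5, 3.3]
gripper_width: 0.7
gripper_force: 3.2
```

```bash
python3 - <<'E'
from h import *
strip()
E
```

```text
side lid 25 bright 0 mean [0. 0.] ang 0.0 pct
```

Call:
arm_command([
  {"delta_pos": [3, 0, 0], "roll": 0, "jaw": 0},
  {"delta_pos": [8, 0, 0], "roll": 0, "jaw": 0},
  {"delta_pos": [8, 12, 0], "roll": 0, "jaw": 0},
  {"delta_pos": [8, 27, 0], "roll": 0, "jaw": 0},
  {"delta_pos": [8, 42, 0], "roll": 0, "jaw": 0},
  {"delta_pos": [8, 49, 0], "roll": 0, "jaw": 0},
  {"delta_pos": [5, 49, 0], "roll": 0, "jaw": 0},
  {"delta_pos": [3, 49, 0], "roll": 0, "jaw": 0},
  {"delta_pos": [2, 49, 0], "roll": 0, "jaw": 0},
  {"delta_pos": [1.2, 49, 0], "roll": 0, "jaw": 0},
  {"delta_pos": [0.5, 49, 0], "roll": 0, "jaw": 0},
  {"delta_pos": [0, 49, 0], "roll": 0, "jaw": 0},
])

```text
time_s: 13.3
ee_pos: [582.1, -151.0, 61.8]
ee_rot: [179.9, -0.2, 176.1]
force: [-5.8, 3.7, 4.7]
gripper_width: 0.4
gripper_force: 3.4
```

Call:
arm_command([
  {"delta_pos": [0, -2, 0], "roll": 0, "jaw": 0},
  {"delta_pos": [0.3, -4, 0], "roll": 0, "jaw": 0},
  {"delta_pos": [0.6, -6, 0], "roll": 0, "jaw": 0},
  {"delta_pos": [0.8, -8, 0], "roll": 0, "jaw": 0},
  {"delta_pos": [0.9, -10, 0], "roll": 0, "jaw": 0},
  {"delta_pos": [0.9, -12, 0], "roll": 0, "jaw": 0},
])

```text
time_s: 13.8
ee_pos: [578.8, -162.4, 61.7]
ee_rot: [179.8, -0.4, 176.1]
force: [-8.4, 6.0, 5.8]
gripper_width: 0.3
gripper_force: 4.6
```

```bash
python3 - <<'E'
from h import *
strip()
E
```

```text
side lid 130 bright 1 mean [ 28.6 -37.7] ang -52.9 pct [-53. -53. -53.]
```

Call:
arm_command([
  {"delta_pos": [-0.2, -2, 0], "roll": 0, "jaw": 0},
  {"delta_pos": [-0.2, -4, 0], "roll": 0, "jaw": 0},
  {"delta_pos": [-0.2, -6, 0], "roll": 0, "jaw": 0},
  {"delta_pos": [-0.2, -8, 0], "roll": 0, "jaw": 0},
  {"delta_pos": [-0.2, -10, 0], "roll": 0, "jaw": 0},
  {"delta_pos": [-0.2, -12, 0], "roll": 0, "jaw": 0},
  {"delta_pos": [-0.2, -14, 0], "roll": 0, "jaw": 0},
  {"delta_pos": [-0.2, -16, 0], "roll": 0, "jaw": 0},
  {"delta_pos": [-0.2, -18, 0], "roll": 0, "jaw": 0},
  {"delta_pos": [-0.2, -20, 0], "roll": 0, "jaw": 0},
  {"delta_pos": [-0.2, -22, 0], "roll": 0, "jaw": 0},
  {"delta_pos": [-0.2, -24, 0], "roll": 0, "jaw": 0},
])

```text
time_s: 14.85
ee_pos: [576.7, -186.6, 61.5]
ee_rot: [179.9, -0.5, 176.1]
force: [-9.2, 3.6, 6.1]
gripper_width: 0.2
gripper_force: 4.6
```

Call:
arm_command([
  {"delta_pos": [-0.2, -2, 0], "roll": 0, "jaw": 0},
  {"delta_pos": [-0.4, -4, 0], "roll": 0, "jaw": 0},
  {"delta_pos": [-0.6, -6, 0], "roll": 0, "jaw": 0},
  {"delta_pos": [-0.9, -8, 0], "roll": 0, "jaw": 0},
  {"delta_pos": [-1.3, -10, 0], "roll": 0, "jaw": 0},
])

```text
time_s: 15.27
ee_pos: [577.3, -197.3, 61.4]
ee_rot: [179.9, -0.5, 176.1]
force: [-8.7, 1.7, 4.6]
gripper_width: 0.7
gripper_force: 4.3
```

Call:
arm_command([
  {"delta_pos": [4, 0, 0], "roll": 0, "jaw": 0},
  {"delta_pos": [25, 0, -10], "roll": 0, "jaw": 0},
  {"delta_pos": [50, 15, -35], "roll": 0, "jaw": 0},
  {"delta_pos": [75, 40, -60], "roll": 0, "jaw": 0},
  {"delta_pos": [100, 70, -80], "roll": 0, "jaw": 0},
  {"delta_pos": [110, 100, -90], "roll": 0, "jaw": 0},
  {"delta_pos": [120, 130, -90], "roll": 0, "jaw": 0},
  {"delta_pos": [120, 160, -90], "roll": 0, "jaw": 0},
  {"delta_pos": [120, 170, -90], "roll": 0, "jaw": 0},
])

```text
time_s: 16.02
ee_pos: [473.5, -17.5, 152.7]
ee_rot: [179.9, 0.2, 176.2]
force: [0.2, -1.2, 0.1]
gripper_width: 0.4
gripper_force: 0.0
```

```bash
python3 - <<'E'
from h import *
f=strip();print(tinfit(cloud(f),f["img"],[644.6,-181.2]),bayfit(cloud(f)))
cv2.imwrite("pics/s4.png",cv2.resize(f["img"][160:260,360:500],(700,500),interpolation=cv2.INTER_NEAREST))
f=strip(n="top");
E
```

```text
side lid 824 bright 59 mean [-13.   30.4] ang 113.2 pct [100. 114. 127.]
(array([ 643.4, -181.6]), np.float64(115.7), 76, 1042, np.float64(86.1)) (array([ 642.2, -181.2]), np.float64(-3.74), 467)
top lid 984 bright 87 mean [-10.2  28.3] ang 109.8 pct [ 94. 110. 124.]
```

View pics/s4.png

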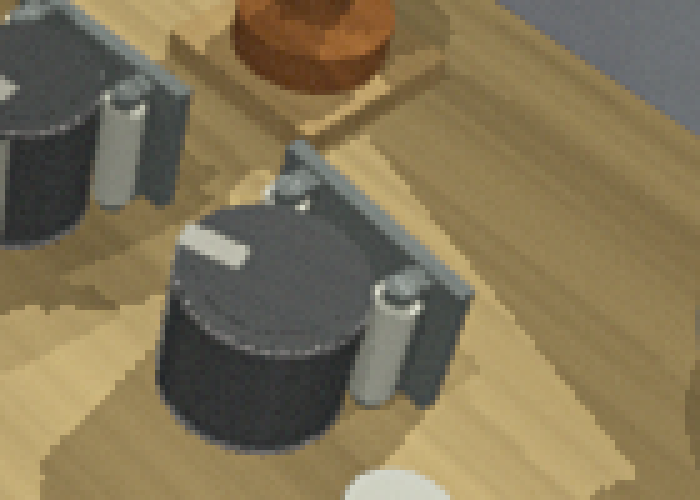

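The tin is home and upright, with the strip now at about 112°, so about 64° remain. That means two short central strokes of about 28 mm each.

Call:
arm_command([
  {"delta_pos": [0, -30, 0], "roll": 0, "jaw": 0},
  {"delta_pos": [0, -65, 15], "roll": 0, "jaw": 0},
  {"delta_pos": [-15, -100, 30], "roll": 0, "jaw": 0},
  {"delta_pos": [-35, -125, 50], "roll": 0, "jaw": 0},
  {"delta_pos": [-60, -134, 75], "roll": 0, "jaw": 0},
  {"delta_pos": [-85, -134, 90], "roll": 0, "jaw": 0},
  {"delta_pos": [-105, -134, 90], "roll": 0, "jaw": 0},
  {"delta_pos": [-112, -134, 90], "roll": 0, "jaw": 0},
  {"delta_pos": [-115, -134, 90], "roll": 0, "jaw": 0},
  {"delta_pos": [-116, -134, 90], "roll": 0, "jaw": 0},
  {"delta_pos": [-117, -134, 90], "roll": 0, "jaw": 0},
  {"delta_pos": [-117.6, -134, 90], "roll": 0, "jaw": 0},
  {"delta_pos": [-118.2, -134, 90], "roll": 0, "jaw": 0},
  {"delta_pos": [-118.2, -134, 90], "roll": 0, "jaw": 0},
])

```text
time_s: 17.28
ee_pos: [579.1, -161.2, 61.9]
ee_rot: [180.0, -0.3, 176.1]
force: [-6.9, -1.5, 0.1]
gripper_width: 0.0
gripper_force: 2.9
```

Call:
arm_command([
  {"delta_pos": [-0.5, 0, 0], "roll": 0, "jaw": 0},
  {"delta_pos": [-0.5, -2, 0], "roll": 0, "jaw": 0},
  {"delta_pos": [-0.5, -4, 0], "roll": 0, "jaw": 0},
  {"delta_pos": [-0.5, -6, 0], "roll": 0, "jaw": 0},
  {"delta_pos": [-0.5, -8, 0], "roll": 0, "jaw": 0},
  {"delta_pos": [-0.5, -10, 0], "roll": 0, "jaw": 0},
  {"delta_pos": [-0.5, -12, 0], "roll": 0, "jaw": 0},
  {"delta_pos": [-0.5, -14, 0], "roll": 0, "jaw": 0},
  {"delta_pos": [-0.5, -16, 0], "roll": 0, "jaw": 0},
  {"delta_pos": [-0.5, -18, 0], "roll": 0, "jaw": 0},
  {"delta_pos": [-0.5, -20, 0], "roll": 0, "jaw": 0},
  {"delta_pos": [-0.5, -22, 0], "roll": 0, "jaw": 0},
  {"delta_pos": [-0.5, -24, 0], "roll": 0, "jaw": 0},
  {"delta_pos": [-0.5, -26, 0], "roll": 0, "jaw": 0},
  {"delta_pos": [-0.5, -28, 0], "roll": 0, "jaw": 0},
  {"delta_pos": [-0.5, -30, 0], "roll": 0, "jaw": 0},
])

```text
time_s: 18.62
ee_pos: [576.8, -189.8, 61.8]
ee_rot: [179.9, -0.4, 176.2]
force: [-7.0, 2.4, -0.2]
gripper_width: 0.7
gripper_force: 3.4
```

Call:
arm_command([
  {"delta_pos": [3, 0, 0], "roll": 0, "jaw": 0},
  {"delta_pos": [7, 6, 0], "roll": 0, "jaw": 0},
  {"delta_pos": [7, 18, 0], "roll": 0, "jaw": 0},
  {"delta_pos": [7, 30, 0], "roll": 0, "jaw": 0},
  {"delta_pos": [7, 30, 0], "roll": 0, "jaw": 0},
  {"delta_pos": [4, 30, 0], "roll": 0, "jaw": 0},
  {"delta_pos": [3, 30, 0], "roll": 0, "jaw": 0},
  {"delta_pos": [2, 30, 0], "roll": 0, "jaw": 0},
  {"delta_pos": [1.3, 30, 0], "roll": 0, "jaw": 0},
  {"delta_pos": [0.7, 30, 0], "roll": 0, "jaw": 0},
  {"delta_pos": [0, 30, 0], "roll": 0, "jaw": 0},
  {"delta_pos": [0, 30, 0], "roll": 0, "jaw": 0},
])

```text
time_s: 19.62
ee_pos: [579.1, -160.5, 61.8]
ee_rot: [179.9, -0.5, 176.1]
force: [-8.8, 4.5, 7.5]
gripper_width: 0.6
gripper_force: 4.9
```

```bash
python3 - <<'E'
from h import *
strip()
E
```

```text
side lid 152 bright 0 mean [0. 0.] ang 0.0 pct
```

Call:
arm_command([
  {"delta_pos": [-0.1, -2, 0], "roll": 0, "jaw": 0},
  {"delta_pos": [-0.1, -4, 0], "roll": 0, "jaw": 0},
  {"delta_pos": [-0.1, -6, 0], "roll": 0, "jaw": 0},
  {"delta_pos": [-0.1, -8, 0], "roll": 0, "jaw": 0},
  {"delta_pos": [-0.1, -10, 0], "roll": 0, "jaw": 0},
  {"delta_pos": [-0.1, -12, 0], "roll": 0, "jaw": 0},
  {"delta_pos": [-0.1, -14, 0], "roll": 0, "jaw": 0},
  {"delta_pos": [-0.1, -16, 0], "roll": 0, "jaw": 0},
  {"delta_pos": [-0.1, -18, 0], "roll": 0, "jaw": 0},
  {"delta_pos": [-0.1, -20, 0], "roll": 0, "jaw": 0},
  {"delta_pos": [-0.1, -22, 0], "roll": 0, "jaw": 0},
  {"delta_pos": [-0.1, -24, 0], "roll": 0, "jaw": 0},
  {"delta_pos": [-0.1, -26, 0], "roll": 0, "jaw": 0},
  {"delta_pos": [-0.1, -26, 0], "roll": 0, "jaw": 0},
])

```text
time_s: 20.83
ee_pos: [576.8, -186.7, 61.4]
ee_rot: [179.9, -0.5, 176.1]
force: [-10.2, 2.6, 7.4]
gripper_width: 0.3
gripper_force: 5.0
```

Call:
arm_command([
  {"delta_pos": [4, 0, 0], "roll": 0, "jaw": 0},
  {"delta_pos": [25, 0, -10], "roll": 0, "jaw": 0},
  {"delta_pos": [50, 15, -35], "roll": 0, "jaw": 0},
  {"delta_pos": [75, 40, -60], "roll": 0, "jaw": 0},
  {"delta_pos": [100, 70, -80], "roll": 0, "jaw": 0},
  {"delta_pos": [110, 100, -90], "roll": 0, "jaw": 0},
  {"delta_pos": [120, 130, -90], "roll": 0, "jaw": 0},
  {"delta_pos": [120, 160, -90], "roll": 0, "jaw": 0},
  {"delta_pos": [120, 170, -90], "roll": 0, "jaw": 0},
])

```text
time_s: 21.58
ee_pos: [473.2, -7.2, 152.7]
ee_rot: [179.9, 0.2, 176.2]
force: [0.3, -0.6, -0.9]
gripper_width: 0.7
gripper_force: 0.0
```

```bash
cat >> h.py <<'E'
def label():
    f=strip();W=cloud(f);print(tinfit(W,f["img"],[644.6,-181.2]),bayfit(W))
    # wall label: angles on the side surface of cream pixels and of dark square; z 15..75
    p=W[...,:2]-tinfit(W,f["img"],[644.6,-181.2])[0];r=np.hypot(p[...,0],p[...,1]);z=W[...,2]
    m=(abs(r-50)<5)&(z>32)&(z<53)&(p[...,0]<10);a=np.degrees(np.arctan2(p[m][:,1],p[m][:,0]))%360;g=f["img"][m].astype(int).mean(1)
    for lo in range(120,280,5):
        k=(a>=lo)&(a<lo+5)
        if k.any():print(lo,int(g[k].mean()),end="; ")
    print();g=strip(n="top");W=cloud(g);print(tinfit(W,g["img"],[644.6,-181.2]),bayfit(W))
    return f
E
python3 - <<'E'
from h import *
f=label()
cv2.imwrite("pics/s5.png",cv2.resize(f["img"][160:260,360:500],(700,500),interpolation=cv2.INTER_NEAREST))
E
```

```text
side lid 827 bright 69 mean [-33.    4.1] ang 172.9 pct [-177.  166.  177.]
(array([ 644.3, -181.9]), np.float64(178.1), 79, 1045, np.float64(86.1)) (array([ 642.3, -181.2]), np.float64(-3.82), 469)
135 126; 140 113; 145 103; 150 100; 155 62; 160 30; 165 32; 170 33; 175 30; 180 38; 185 106; 190 116; 195 118; 200 116; 205 62; 210 51; 215 52; 220 50; 225 52; 230 54; 235 51; 240 51; 245 49; 250 48; 255 48; 260 47; 265 46; 270 47; 275 46; 
top lid 1005 bright 88 mean [-31.3   3. ] ang 174.6 pct [-177.  165.  176.]
(array([ 646. , -181.2]), np.float64(172.2), 107, 1211, np.float64(85.6)) (array([ 646.6, -181.8]), np.float64(-3.72), 299)
```

```bash
cat >> h.py <<'E'
def fine(n):
    f=env.grab_frame(n);W=cloud(f).reshape(-1,3);g=f["img"].reshape(-1,3).astype(int).mean(1);z=W[:,2]
    d=np.hypot(W[:,0]-644,W[:,1]+181.5);m=(d<57)&(d>44)&(z>12)&(z<76)&(W[:,0]<650)
    w=W[m][:,:2];gg=g[m];zz=z[m]
    c=least_squares(lambda q:np.hypot(*(w-q).T)-50,[644,-181.5],loss="soft_l1",f_scale=1).x
    p=w-c;a=np.degrees(np.arctan2(p[:,1],p[:,0]))%360
    k=(zz>34)&(zz<51);h=[gg[k&(abs(a-t)<1.5)].mean() for t in range(130,235)]
    dark=[t for t,v in zip(range(130,235),h) if v<70 and 140<t<200]
    h=np.array(h);edge=[t+130 for t in range(65,104) if h[t]>80>h[t+1]]
    # strip
    q=W[(abs(z-85.5)<4)][:,:2];b=g[(abs(z-85.5)<4)];rr=np.hypot(*(q-c).T);s=q[(b>120)&(rr<46)&(rr>15)]-c
    mu=s.mean(0);print(n,"centre",c.round(1),len(w),"dark",dark[:1],dark[-1:],"edge",edge,"strip",np.degrees(np.arctan2(mu[1],mu[0])).round(1)%360,"bay",bayfit(W))
E
python3 - <<'E'
from h import *
fine("side");fine("top")
E
```

```text
side centre [ 642.2 -180.2] 606 dark [156] [187] edge [208] strip 172.9 bay (array([ 642.4, -181.2]), np.float64(-3.97), 460)
top centre [ 645.8 -181.7] 298 dark [160] [186] edge [216] strip 172.8 bay (array([ 646.7, -181.5]), np.float64(-3.78), 293)h.py:56: RuntimeWarning: Mean of empty slice.
  k=(zz>34)&(zz<51);h=[gg[k&(abs(a-t)<1.5)].mean() for t in range(130,235)]
  ret = ret.dtype.type(ret / rcount)
```

View pics/s5.png

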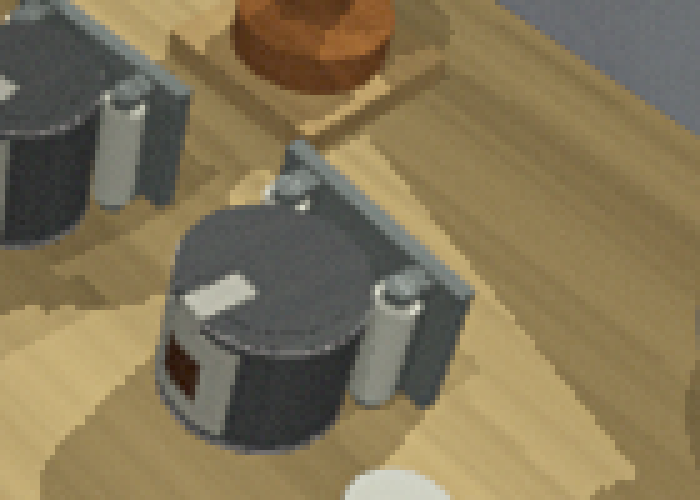

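The label square sits at (182,370), facing nearly straight out. The measured angle is about 173° against a target of 176°, so I'll trim by a 3 mm stroke.

Call:
arm_command([
  {"delta_pos": [0, -35, 0], "roll": 0, "jaw": 0},
  {"delta_pos": [0, -75, 10], "roll": 0, "jaw": 0},
  {"delta_pos": [0, -110, 25], "roll": 0, "jaw": 0},
  {"delta_pos": [-25, -135, 45], "roll": 0, "jaw": 0},
  {"delta_pos": [-50, -157, 70], "roll": 0, "jaw": 0},
  {"delta_pos": [-80, -157, 90], "roll": 0, "jaw": 0},
  {"delta_pos": [-105, -157, 90], "roll": 0, "jaw": 0},
  {"delta_pos": [-113, -157, 90], "roll": 0, "jaw": 0},
  {"delta_pos": [-116, -157, 90], "roll": 0, "jaw": 0},
  {"delta_pos": [-117, -157, 90], "roll": 0, "jaw": 0},
  {"delta_pos": [-118, -157, 90], "roll": 0, "jaw": 0},
  {"delta_pos": [-118.7, -157, 90], "roll": 0, "jaw": 0},
  {"delta_pos": [-119.3, -157, 90], "roll": 0, "jaw": 0},
  {"delta_pos": [-119.8, -157, 90], "roll": 0, "jaw": 0},
  {"delta_pos": [-119.8, -157, 90], "roll": 0, "jaw": 0},
])

```text
time_s: 23.03
ee_pos: [577.8, -174.2, 61.8]
ee_rot: [180.0, -0.4, 176.1]
force: [-6.4, -1.1, -0.7]
gripper_width: 0.4
gripper_force: 3.4
```

Call:
arm_command([
  {"delta_pos": [0, -1, 0], "roll": 0, "jaw": 0},
  {"delta_pos": [0, -2, 0], "roll": 0, "jaw": 0},
  {"delta_pos": [0, -3, 0], "roll": 0, "jaw": 0},
  {"delta_pos": [0, -3.5, 0], "roll": 0, "jaw": 0},
  {"delta_pos": [0, -3.5, 0], "roll": 0, "jaw": 0},
])

```text
time_s: 23.45
ee_pos: [577.7, -176.6, 61.8]
ee_rot: [179.9, -0.3, 176.1]
force: [-6.3, 1.7, -0.2]
gripper_width: 0.4
gripper_force: 3.1
```

Call:
arm_command([
  {"delta_pos": [-0.2, -0.5, 0], "roll": 0, "jaw": 0},
  {"delta_pos": [-0.2, -1, 0], "roll": 0, "jaw": 0},
  {"delta_pos": [-0.2, -1, 0], "roll": 0, "jaw": 0},
])

```text
time_s: 23.7
ee_pos: [577.7, -177.4, 61.8]
ee_rot: [179.9, -0.4, 176.1]
force: [-6.2, 2.3, -0.2]
gripper_width: 0.4
gripper_force: 3.3
```

Call:
arm_command([
  {"delta_pos": [2, 0, 0], "roll": 0, "jaw": 0},
  {"delta_pos": [6, 0, 0], "roll": 0, "jaw": 0},
  {"delta_pos": [25, 0, -10], "roll": 0, "jaw": 0},
  {"delta_pos": [50, 15, -35], "roll": 0, "jaw": 0},
  {"delta_pos": [75, 40, -60], "roll": 0, "jaw": 0},
  {"delta_pos": [100, 70, -80], "roll": 0, "jaw": 0},
  {"delta_pos": [110, 100, -90], "roll": 0, "jaw": 0},
  {"delta_pos": [120, 130, -90], "roll": 0, "jaw": 0},
  {"delta_pos": [120, 157, -90], "roll": 0, "jaw": 0},
  {"delta_pos": [120, 157, -90], "roll": 0, "jaw": 0},
])

```text
time_s: 24.53
ee_pos: [472.8, -10.6, 153.7]
ee_rot: [179.9, 0.3, 176.3]
force: [-0.0, 0.1, 0.4]
gripper_width: 0.4
gripper_force: 0.0
```

```bash
python3 -W ignore - <<'E'
from h import *
fine("side");fine("top")
print(env.state()["force"])
E
```

```text
side centre [ 642.  -180.3] 606 dark [160] [189] edge [210] strip 174.2 bay (array([ 642.2, -181.2]), np.float64(-3.96), 453)
top centre [ 645.8 -181.9] 265 dark [162] [186] edge [] strip 175.5 bay (array([ 646.8, -181.2]), np.float64(-4.09), 264)
[0.10432119 0.31419001 0.50062707]
```

```bash
python3 -c "
from workcell import env
print(env.job_done())"
```

```text
the job is handed in; nothing more can be done
None
```

The tin is home against both rollers with its label facing out to within about 1–2° by camera; the job is handed in at about 25 s, and the highest push force I read was about 10–11 N (read between moves).

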